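# Step the copy stage, then raise the camera stick and hold it

### The arm

A 7-joint arm with a two-finger parallel gripper is mounted at the origin on the work surface. World frame = base frame: x ahead of the robot, y to its left, z up, the work surface at z = 0. Lengths are in m, angles in rad, forces in N, time in s.
With the tool pointing down it reaches from about 0.4 to 0.875 m from the base axis. Payload 19.3 kg.
Tool frame: the origin (TCP) lies at the very end of the fingers, on their centre line; the grasp point (between the pads) lies 19 mm behind it (env.grasp_offset is the distance from the TCP to the grasp point, in m); z points along the fingers, y is the direction in which the jaws open and shut (so a half turn about z gives the same grasp; the last joint's range is limited). The gripper opens to 85 mm and grips with 20 to 120 N. Pads are 22 mm wide; open, the fingers measure 114 mm over their backs; the gripper's body (76 mm by 85 mm) begins 54 mm behind the grasp point. The pads swing forward as they close: fully open they stand 13 mm farther back than shut.
Start: joints at [-1.213, 0.521, -0.036, 1.599, 0.021, 1.021, -0.113], TCP at [0.259, 0.569, 0.231] pointing down, gripper open.
Joint ranges: [-2.91, 2.91], [-0.3, 2.13], [-1.5, 1.42], [0.17, 2.43], [-1.26, 4.41], [0.16, 1.93], [-2.52, 2.52]. Speed limits (rad/s): [1.89, 1.89, 2.39, 2.39, 3.01, 3.01, 3.01].

### API

Orientations are given as [roll, pitch, yaw] about the fixed x, y, z axes, in that order (R = Rz(yaw) Ry(pitch) Rx(roll)).
In Python, from bench import env, eyes, close_job gives the robot as it stands.
- The arm moves only by the tool send_rows, never from a script. Its argument "plan" is a list of rows, each a list of 7 numbers: the shift along the tool's x, y, z in mm, then the turn, a rotation vector about the tool's x, y, z in degrees, then the finger opening in mm, from 0 to 85.4. In form: [[dx, dy, dz, rx, ry, rz, grip], ...]. A call has exactly 5 rows; each row shifts and turns the commanded pose from where the row before left it, along the tool's axes as they then stand; what a row does not reach is not made up. A row lasts 1/10 s, in which the tool goes at most 50 mm and 8.59 degrees, less where a joint would pass 70% of its speed; a pose out of reach is approached as far as the arm can. A call with a gripper value outside its range is refused whole. The fingers move at their own pace and stop on an object; "newtons" is the grip in N (left out, the last holds). Time passes only in rows, so rows that do not move let the fingers close, or fill a call up. It gives the time, the measured TCP pose, the force and the opening at its end, in the units of the state.
- env.get_obs(): the state, without advancing time (a new reading comes with each control period).
- eyes.get_image(name): name is "side" or "top"; returns the picture (480x640x3 uint8, red, green, blue); there is no depth.
- eyes.calibration(name): a dict with "fx", "fy", "cx", "cy" (pixels), "rvec" (rotation vector, rad) and "tvec" (3), from world to camera coordinates, as OpenCV has them. Camera axes: x right, y down, z forward; pixel columns grow to the right and rows downward; lengths in m; the calibration is good to about 2 mm. A picture is of the moment at which its call begins. calibration takes no time and is no camera call.
- close_job(): hands the job in, once; it reports no verdict.
The state is a dict: "time": time; "q": joint angles; "joint_velocities": joint speeds; "joint_efforts": joint torques, N m; "position": TCP position; "orientation": TCP orientation; "wrist_force": force on the tool from outside, world axes, zero at the start; "ft_torque": the same for the moment, N m; "width": finger opening in m.
Only numpy, scipy, OpenCV 4.12 (cv2) and the standard library are available. Lean on these libraries where they do the work, as an engineer would, in place of code of your own. Each camera call takes 0.05 s, during which the arm holds its last target. There are 200 camera calls.

### The job

Photograph the two framed spots on the copy stage. First slide the stage by its upright metal peg so that the pointer's needle stands over the middle of the round mark and pause there a full second for the close shot, then slide it on until the needle stands over the middle of the square mark and leave it so. For the wide shot, squeeze in the side button on the grip of the telescoping camera stick, and with the button kept in pull the grip straight up past the first stop to the second stop, both tubes fully out; finish while holding it there with the button squeezed, because it sinks when let go, and leave the other things on the desk undisturbed.

Things in the scene. Friction and masses are not known exactly. Their poses are not given: they have to be found in the camera images.
- stage: fixed aluminium base plate of the copy stage, 260 x 240 x 12 mm; origin under its centre, x and y axes along its two slides. A white board (200 x 200 mm, top 42 mm above the desk) rides on it and slides freely along both axes against about 2.5 N friction on each, without turning; it stays where it is left
- carrier_x (a joint): travel of the board along the stage's x axis, -0.06 to 0.06 m, 0 = centred
- carrier_y (a joint): travel of the board along the stage's y axis, -0.06 to 0.06 m, 0 = centred
- handle (a point): centre of the top of the upright round metal peg by which the board is moved: 22 mm diameter, 40 mm high on the board, top 82 mm above the desk; it stands at the board's edge nearest the robot, on the board's centreline, 85 mm to -x of its centre; axes along the stage's
- round_mark (a point): centre of the round brass mark on the board, 18 mm diameter, 85 mm in +x and 40 mm in +y from the peg in the stage's axes; a thin 50 mm square frame surrounds it
- square_mark (a point): centre of the square brass mark on the board, 18 mm wide, 145 mm in +x and 30 mm in -y from the peg in the stage's axes; a thin 50 mm square frame surrounds it
- needle_tip (a point): tip of the fixed brass needle, pointing straight down 48 mm above the desk, 5 mm above the marks; its horizontal 8 mm bar, 110 mm above the desk, runs from over the needle about along the stage's +x to a post 190 mm away (marble foot 64 mm wide)
- stick: fixed telescoping camera stick: marble foot 110 mm wide and 20 mm high, brass outer tube 28 mm with a dark collar 34 mm up to 135 mm; origin under the foot's centre, z up the tube. On top the grip block, and on the block's -x side a small black camera (to 83 mm from the axis, from 128 to 168 mm above the desk when stowed)
- grip (a point): middle of the grip block at the button's height, on the tube's axis, 158 mm above the desk when stowed; axes as the stick's. The grey block measures 44 mm along x, 28 mm along y, 40 mm high (from 23 mm below to 17 mm above this point) and has the button on its +y face. Take it from above, fingers closing along y, so that one finger presses the button; both y sides are clear. It cannot turn
- button (a joint): round side button, 18 mm across, standing 6 mm out of the block's +y face; 0 = out, 0.006 m = flush with the face; about 2 N to start, 6.5 N to press flush. While it is out and the stick is stowed, a catch locks the stick down (1 mm play); pressed 4 mm or more it frees it
- lower (a joint): travel of the lower (thicker, 22 mm) tube, 0 = stowed, 0.055 m = fully out, the first stop. It slides at about 4.5 N pull and sinks back when let go
- upper (a joint): travel of the upper (thinner, 16 mm) tube out of the lower one, 0 = stowed, 0.050 m = fully out, the second stop (105 mm in all). It is stiff: about 10 N pull, so it comes out mostly after the lower tube has reached its stop
- mug: bystander, to be left alone: white mug 80 mm wide, 90 mm high, handle to its +y; origin under its centre
- mouse: bystander, to be left alone: white computer mouse 100 x 58 x 29 mm; origin under its centre
- pencil_cup: bystander, to be left alone: brass cup 72 mm wide, 95 mm high, with pencils to 165 mm; origin under its centre
- coral: bystander, to be left alone: white coral ornament about 120 mm wide, 118 mm high; origin under its centre
- bud_vase: bystander, to be left alone: white bud vase 68 mm wide, 130 mm high; origin under its centre
- tape_roll: bystander, to be left alone: clear tape roll lying flat, 56 mm wide, 19 mm high; origin under its centre
- jar: bystander, to be left alone: small glass jar with metal lid, 38 mm wide, 50 mm high; origin under its centre

How it is judged:
By the outcome, as a careful person would: the job done as asked, in the order asked, and still so for the second after the job is handed in, while the arm keeps its last pose, push and grip.
It also fails if it takes over 59 s, if anything falls off the work surface, if the arm or the gripper's body presses on something with over 40 N, if the wrist force passes 120 N, or if a joint passes its speed limit or range.

## Working session

There is one attempt and no reset: what is moved stays moved. The work goes in short steps, Python scripts to look and compute and a tool call to move; the robot and the scene stay as the last step left them, time stands still between calls to the robot, and variables do not carry over. Pictures are saved under pics/ and viewed, about 8 in all and at most 12, crops included, and the job is handed in when it is done.

Besides the shell and the picture viewer there is one more tool, called after "Call:" as name([rows], argument=value, ...), one row to a line, values as JSON. send_rows: Moves the arm, as the interface text tells. Its arguments: {"type":"object","properties":{"plan":{"type":"array","items":{"type":"array","items":{"type":"number"}}},"newtons":{"type":"number"}},"required":["plan"]}

```bash
mkdir -p pics; ls
python3 - <<'E'
from bench import env, eyes
import cv2
for n in("side","top"):
    im=eyes.get_image(n); cv2.imwrite(f"pics/{n}0.png",im[:,:,::-1]); print(n,eyes.calibration(n))
o=env.get_obs(); print(o["time"],o["position"],o["orientation"],o["width"],env.grasp_offset)
E
```

```text
pics
side {'fx': 563.7256704513534, 'fy': 563.7256704513534, 'cx': 318.90785109514314, 'cy': 242.61379655950586, 'rvec': array([ 0.3458696 , -2.74745388,  1.28219363]), 'tvec': array([0.52409361, 0.16155047, 1.28760813])}
top {'fx': 569.7692688628094, 'fy': 569.7692688628094, 'cx': 322.0395868464675, 'cy': 249.3307425767973, 'rvec': array([ 2.12443396, -2.18675997,  0.13483717]), 'tvec': array([0.06252407, 0.55148759, 1.55867493])}
0.1 [0.25918805 0.56839335 0.23077896] [-3.14055974e+00  5.62237158e-05  2.71380128e+00] 0.08518307039323121 0.0187
```

View pics/side0.png

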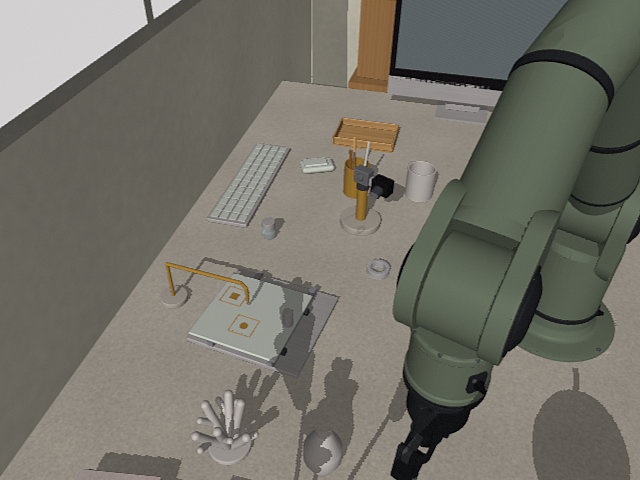

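View pics/top0.png

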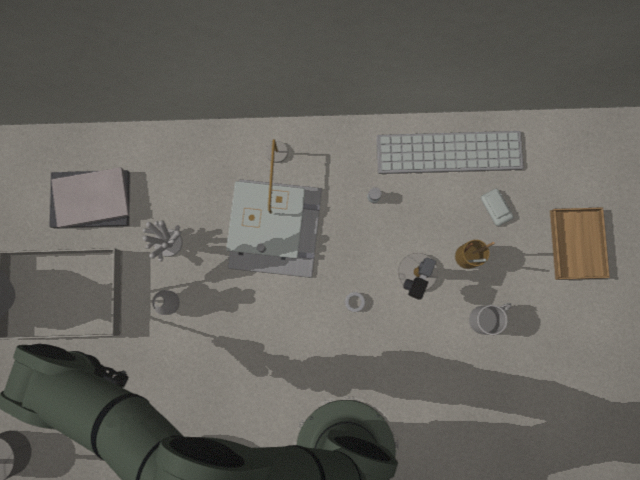

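The side view shows the board with its round mark at about (244,325), square mark at (234,296) and peg at (287,317), and the needle near (248,300). The stick is at (362,200). In the top view they are at (251,217), (279,199), (262,247), (270,211) and (420,270). I'll crop in for detail.

Run:
```python
import cv2,numpy as np
s=cv2.imread("pics/side0.png");t=cv2.imread("pics/top0.png")
a=cv2.resize(t[130:290,215:335],None,fx=3.3,fy=3.3,interpolation=cv2.INTER_CUBIC)
b=cv2.resize(t[240:310,385:445],None,fx=5,fy=5,interpolation=cv2.INTER_CUBIC)
c=np.zeros((560,800,3),np.uint8);c[:a.shape[0],:a.shape[1]]=a;c[:350,420:720]=b
cv2.imwrite("pics/c1.png",c)
a=cv2.resize(s[255:380,155:345],None,fx=2.6,fy=2.6,interpolation=cv2.INTER_CUBIC)
b=cv2.resize(s[150:240,330:400],None,fx=4,fy=4,interpolation=cv2.INTER_CUBIC)
c=np.zeros((560,800,3),np.uint8);c[:a.shape[0],:a.shape[1]]=a;c[:360,510:790]=b
cv2.imwrite("pics/c2.png",c)
for n,im in(("s",s),("t",t)):
    h=cv2.cvtColor(im,cv2.COLOR_BGR2HSV)
    m=cv2.inRange(h,(10,110,60),(30,255,255))
    k,l,st,ce=cv2.connectedComponentsWithStats(m)
    for i in range(1,k):
        if st[i,4]>8: print(n,st[i],ce[i].round(1))
```

```text
s [ 349    0   48   93 3136] [374.5  45.3]
s [ 332  118   67  103 2479] [362.2 151.5]
s [367 161   3   7  14] [367.9 164.4]
s [165 262  84  42 428] [203.2 277.6]
s [229 293  10   7  43] [234.  295.7]
s [240 322   8   7  41] [243.3 325.2]
t [269 140   7  71 109] [271.3 170.5]
t [276 197   6   5  23] [278.6 198.9]
t [581 211  22  17 113] [590.4 217.6]
t [249 215   5   5  18] [251.3 217.1]
t [563 215  18  20  88] [570.8 224. ]
t [596 222   8   8  19] [600.2 225.2]
t [570 227  11   6  26] [575.  229.3]
t [562 226  46  52 366] [587.6 250.6]
t [586 227  14  15  55] [592.5 234.7]
t [553 231   5   6  11] [554.5 232.9]
t [576 233   6   5  12] [578.8 234.9]
t [596 233   9  11  25] [600.  237.7]
t [456 240  30  28 437] [468.2 253.8]
t [482 250   7   9  46] [485.4 253.7]
t [576 253   8   5  14] [578.5 254.3]
t [578 256   5   9  18] [580.2 260.2]
t [583 256   9  16  38] [586.5 262. ]
t [569 259  11   8  21] [573.2 263.1]
t [588 263   6  11  22] [591.2 267. ]
t [414 268   4   8  23] [415.9 271.3]
t [594 269   4   5   9] [595.7 270.9]
t [568 274   6   4   9] [570.9 275.3]
```

View pics/c1.png

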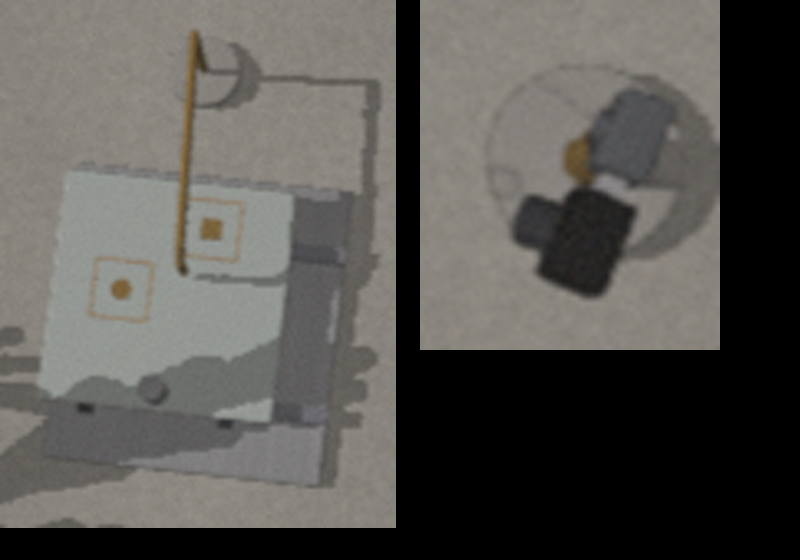

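View pics/c2.png

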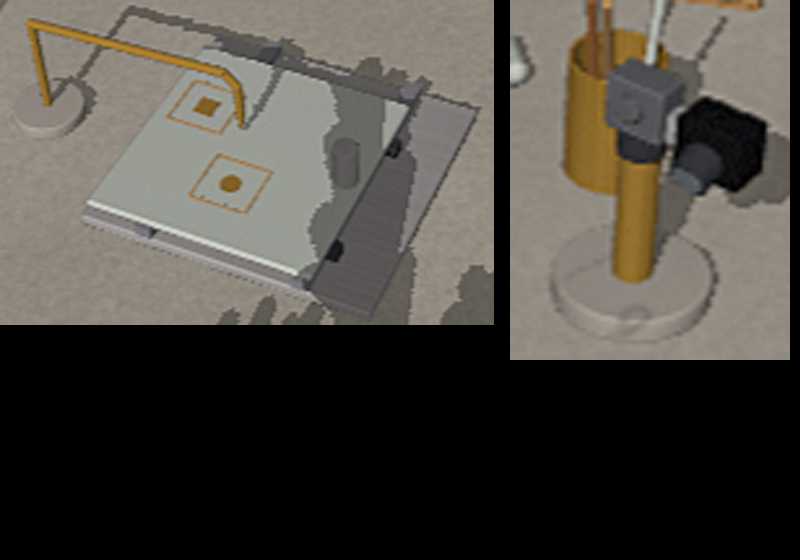

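Crop 1 (top view) puts the needle tip at about (270.5,212.1), the peg top at (261.4,247), the block at (427.4,267) and the camera body to its lower left. Crop 2 (side view) puts the needle tip at (248.8,303.1), the peg top at (288,311), the block top at (364.3,169.3) and the button at (360,177).

```bash
cat > h.py <<'E'
from bench import env, eyes
import cv2,numpy as np
from scipy.spatial.transform import Rotation as Ro
def cam(n):
    c=eyes.calibration(n);K=np.array([[c["fx"],0,c["cx"]],[0,c["fy"],c["cy"]],[0,0,1]])
    R=cv2.Rodrigues(c["rvec"])[0];return K,R,np.array(c["tvec"]).reshape(3)
def onz(n,p,z):
    K,R,t=cam(n);o=-R.T@t;d=R.T@np.linalg.solve(K,[p[0],p[1],1]);return (o+d*(z-o[2])/d[2])
def tri(ps,pt):
    P=[np.c_[R,t[:,None]] for K,R,t in(cam("side"),cam("top"))]
    u=[np.linalg.solve(cam(n)[0],[*p,1])[:2] for n,p in(("side",ps),("top",pt))]
    X=cv2.triangulatePoints(P[0],P[1],u[0].reshape(2,1),u[1].reshape(2,1)).ravel();return X[:3]/X[3]
def proj(n,X):
    K,R,t=cam(n);p=K@(R@np.array(X)+t);return p[:2]/p[2]
def grab(tag):
    r={}
    for n in("side","top"):
        r[n]=eyes.get_image(n)[:,:,::-1].copy();cv2.imwrite(f"pics/{n}{tag}.png",r[n])
    return r
E
python3 - <<'E'
from h import *
np.set_printoptions(precision=4,suppress=True)
f=lambda k,s,t,z:print(k,"tri",tri(s,t),"s",onz("side",s,z)[:2],"t",onz("top",t,z)[:2])
f("needle",(248.8,303.1),(270.5,212.1),.048)
f("round",(243.3,325.2),(251.3,217.1),.043)
f("square",(234,295.7),(278.6,198.9),.043)
f("peg",(288.1,310.8),(261.4,247),.082)
f("block",(364.3,169.3),(427.4,267),.175)
f("stickfoot",(0.25*(632-510)+330,150+277/4),(385+(600-420-20)/5,240+160/5),.02)
print("button",onz("side",(360,176.8),.158))
print("cam",onz("top",(385+167/5,240+242/5),.168))
f("mug",(421,165),(490,319),.09); f("cup",(358,161),(470,252),.095); f("tape",(378,267),(357,301),.019);f("jar",(268,220),(376,193),.05)
f("vase",(323,435),(165,298),.13);f("coral",(232,400),(158,236),.118)
# board side edges direction in top
a=[onz("top",(215+x/3.3,130+y/3.3),.042) for x,y in((66,171),(293,194),(270,422),(38,393))];print(np.array(a))
o=env.get_obs();print(Ro.from_euler("xyz",o["orientation"]).as_matrix())
E
```

```text
needle tri [0.6564 0.1868 0.0489] s [0.6526 0.1861] t [0.6605 0.1877]
round tri [0.6477 0.2423 0.0392] s [0.6442 0.2454] t [0.6488 0.2422]
square tri [0.6977 0.1646 0.0387] s [0.6939 0.1685] t [0.6986 0.1647]
peg tri [0.5571 0.2113 0.0762] s [0.5534 0.2165] t [0.5583 0.211 ]
block tri [ 0.4809 -0.2202  0.1707] s [ 0.4781 -0.2134] t [ 0.4824 -0.2193]
stickfoot tri [ 0.4813 -0.2197  0.0115] s [ 0.4772 -0.2087] t [ 0.4831 -0.2181]
button [ 0.486  -0.2027  0.158 ]
cam [ 0.4292 -0.1949  0.168 ]
mug tri [ 0.3459 -0.3905  0.102 ] s [ 0.3456 -0.4101] t [ 0.3467 -0.3939]
cup tri [ 0.5203 -0.3459  0.1139] s [ 0.5208 -0.3759] t [ 0.5267 -0.3506]
tape tri [ 0.4046 -0.0477  0.0065] s [ 0.4007 -0.0341] t [ 0.4069 -0.0469]
jar tri [ 0.7056 -0.1099  0.0459] s [ 0.7025 -0.1048] t [ 0.7059 -0.1093]
vase tri [0.4222 0.4728 0.0769] s [0.4099 0.5038] t [0.4253 0.4588]
coral tri [0.582  0.4774 0.1275] s [0.5774 0.4714] t [0.591  0.4817]
[[0.7517 0.2871 0.042 ]
 [0.7258 0.0931 0.042 ]
 [0.5303 0.1173 0.042 ]
 [0.5606 0.3125 0.042 ]]
[[-0.9099  0.4149 -0.0004]
 [ 0.4149  0.9099 -0.001 ]
 [-0.0001 -0.001  -1.    ]]
```

Call:
send_rows([
  [0, 0, 0, 0, 0, -3.44, 60],
  [0, 0, 0, 0, 0, -3.44, 60],
  [0, 0, 0, 0, 0, -3.44, 60],
  [0, 0, 0, 0, 0, -3.44, 60],
  [0, 0, 0, 0, 0, -3.44, 60],
], newtons=40)

```text
time: 0.6
position: [0.2592, 0.5685, 0.2309]
orientation: [-3.141, -0.0, 3.016]
wrist_force: [-0.1, 0.8, -0.6]
width: 0.0599
```

Call:
send_rows([
  [-15, -14, 0, 0, 0, 0, 60],
  [-27, -25, 0, 0, 0, 0, 60],
  [-27, -25, 0, 0, 0, 0, 60],
  [-27, -25, 0, 0, 0, 0, 60],
  [-27, -25, 0, 0, 0, 0, 60],
])

```text
time: 1.1
position: [0.3679, 0.4379, 0.2312]
orientation: [-3.141, 0.0, 3.013]
wrist_force: [-0.0, 0.7, -0.2]
width: 0.0599
```

Call:
send_rows([
  [-27, -25, 0, 0, 0, 0, 60],
  [-27, -25, 0, 0, 0, 0, 60],
  [-27, -25, 0, 0, 0, 0, 60],
  [-27, -25, 0, 0, 0, 0, 60],
  [-27, -25, 0, 0, 0, 0, 60],
])

```text
time: 1.6
position: [0.4857, 0.2967, 0.2312]
orientation: [-3.141, -0.0, 3.013]
wrist_force: [-0.1, -0.2, -0.8]
width: 0.0602
```

Call:
send_rows([
  [-25, -23, 0, 0, 0, 0, 60],
  [-25, -23, 0, 0, 0, 0, 60],
  [-20, -18, 10, 0, 0, 0, 60],
  [-12, -11.5, 20, 0, 0, 0, 60],
  [0, 0, 20, 0, 0, 0, 60],
])

```text
time: 2.1
position: [0.558, 0.21, 0.1806]
orientation: [-3.141, 0.001, 3.009]
wrist_force: [-0.5, 0.9, -0.6]
width: 0.0599
```

Call:
send_rows([
  [0, 0, 20, 0, 0, 0, 60],
  [0, 0, 15, 0, 0, 0, 60],
  [0, 0, 0, 0, 0, 0, 60],
  [0, 0, 0, 0, 0, 0, 60],
  [0, 0, 0, 0, 0, 0, 60],
])

```text
time: 2.6
position: [0.5569, 0.2134, 0.1472]
orientation: [3.141, 0.001, 3.014]
wrist_force: [0.0, 0.2, 0.1]
width: 0.0597
```

Run:
```python
from h import *
o=env.get_obs();print(o["time"],o["position"],o["orientation"],o["q"])
r=grab("1")
a=cv2.resize(r["side"][230:350,200:340],None,fx=2.8,fy=2.8,interpolation=cv2.INTER_CUBIC)
b=cv2.resize(r["top"][170:280,215:335],None,fx=3.3,fy=3.3,interpolation=cv2.INTER_CUBIC)
c=np.zeros((400,800,3),np.uint8);c[:a.shape[0],:a.shape[1]]=a;c[:b.shape[0],400:400+b.shape[1]]=b
cv2.imwrite("pics/c3.png",c)
```

```text
2.6 [0.55690569 0.21339852 0.14722061] [3.14103598e+00 9.35344871e-04 3.01351003e+00] [-0.44953412  0.57474618 -0.02261021  1.75469154  0.01703906  0.81125746
  0.96248137]
```

View pics/c3.png

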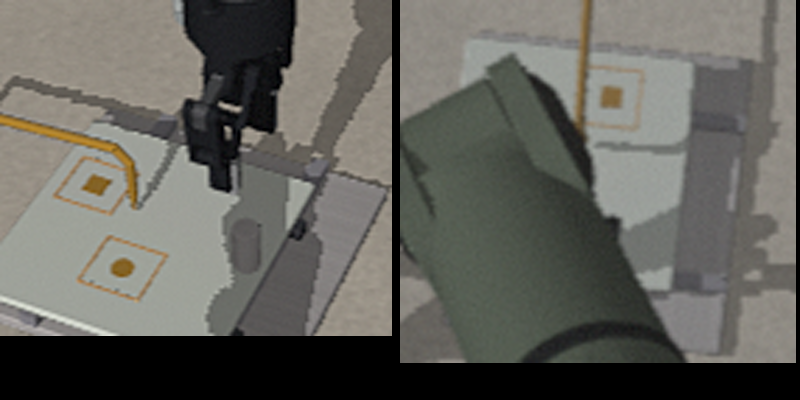

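The side crop shows the open fingers above the peg and the needle tip at about (248.9,303.9). The arm hides most of the board from the top camera. Next I descend and grip.

Call:
send_rows([
  [0, 0, 20, 0, 0, 0, 60],
  [0, 0, 20, 0, 0, 0, 60],
  [0, 0, 20, 0, 0, 0, 60],
  [0, 0, 20, 0, 0, 0, 60],
  [0, 0, 12, 0, 0, 0, 60],
])

```text
time: 3.2
position: [0.5563, 0.2134, 0.0534]
orientation: [-3.141, -0.0, 3.014]
wrist_force: [1.0, -0.0, 0.5]
width: 0.0603
```

Call:
send_rows([
  [0, 0, 0, 0, 0, 0, 60],
  [0, 0, 0, 0, 0, 0, 15],
  [0, 0, 0, 0, 0, 0, 15],
  [0, 0, 0, 0, 0, 0, 15],
  [0, 0, 0, 0, 0, 0, 15],
])

```text
time: 3.7
position: [0.5571, 0.2138, 0.0554]
orientation: [3.141, 0.001, 3.014]
wrist_force: [-1.7, 0.2, 8.1]
width: 0.0205
```

```bash
cat >> h.py <<'E'
def marks(tag):
    r=grab(tag)
    for n in r:
        m=cv2.inRange(cv2.cvtColor(r[n],cv2.COLOR_BGR2HSV),(10,110,60),(30,255,255))
        x0,y0,x1,y1=(170,260,345,390) if n=="side" else (215,140,335,290)
        k,l,st,ce=cv2.connectedComponentsWithStats(m[y0:y1,x0:x1])
        for i in range(1,k):
            if 6<st[i,4]<600: p=ce[i]+(x0,y0);print(n,st[i,2:],p.round(1),onz(n,p,.043)[:2].round(4))
    o=env.get_obs();print(o["time"],o["position"].round(4),o["orientation"].round(4),o["wrist_force"],o["width"])
    return r
E
python3 -c "
from h import *
marks('2')"
```

```text
side [ 79  41 322] [214.5 277.6] [0.7579 0.125 ]
side [ 5 22 51] [171.5 286.5] [0.8405 0.1771]
side [10  7 43] [234.5 295.1] [0.6935 0.1664]
side [ 8  6 39] [243.6 324.7] [0.6441 0.244 ]
top [  8  71 108] [271.2 171.5] [0.7783 0.184 ]
top [ 5  5 24] [279.1 199.1] [0.698  0.1633]
3.8 [0.5571 0.2138 0.0554] [3.1407e+00 1.3000e-03 3.0140e+00] [-1.58803016 -0.03124433  7.45665376] 0.02093037492150369
```

Run:
```python
from h import *
y=np.radians(-7.4);S=np.array([[np.cos(y),-np.sin(y)],[np.sin(y),np.cos(y)]])
ns=onz("side",(248.9,303.8),.048)[:2];nt=onz("top",(270.5,212.1),.048)[:2]
print(ns,nt)
rs=onz("side",(243.6,324.7),.043)[:2];ss=onz("side",(234.5,295.1),.043)[:2];st=onz("top",(279.1,199.1),.043)[:2]
d=S@[.060,-.070]
print("to round: side via round",ns-rs,"side via square",ns-ss+d,"top via square",nt-st+d)
T=Ro.from_euler("xyz",env.get_obs()["orientation"]).as_matrix();print(T.round(3))
m=np.mean([ns-rs,ns-ss+d,nt-st+d],0);print(m,T.T@[*m,0],"round->square",T.T@[*-d,0])
```

```text
[0.65163994 0.18801653] [0.66053681 0.18767076]
to round: side via round [ 0.00753307 -0.05592647] side via square [ 0.00866496 -0.05558263] top via square [ 0.01302689 -0.05274455]
[[-0.992  0.127  0.001]
 [ 0.127  0.992  0.001]
 [-0.001  0.001 -1.   ]]
[ 0.00974164 -0.05475122] [-1.66297104e-02 -5.30664428e-02 -2.57389133e-05] round->square [ 5.98910288e-02  7.00932551e-02 -1.62605724e-05]
```

Call:
send_rows([
  [-2, -6, 0, 0, 0, 0, 15],
  [-4, -14, 0, 0, 0, 0, 15],
  [-4, -14, 0, 0, 0, 0, 15],
  [-4, -14, 0, 0, 0, 0, 15],
  [-2, -6, 0, 0, 0, 0, 15],
])

```text
time: 4.3
position: [0.5662, 0.1571, 0.0555]
orientation: [3.141, 0.001, 3.013]
wrist_force: [-2.1, 3.4, 6.3]
width: 0.0207
```

Call:
send_rows([
  [0, 0, 0, 0, 0, 0, 15],
  [0, 0, 0, 0, 0, 0, 15],
  [0, 0, 0, 0, 0, 0, 15],
  [0, 0, 0, 0, 0, 0, 15],
  [0, 0, 0, 0, 0, 0, 15],
])

```text
time: 4.8
position: [0.5665, 0.1575, 0.0554]
orientation: [3.141, 0.002, 3.013]
wrist_force: [1.6, -2.0, 5.6]
width: 0.0207
```

Run:
```python
from h import *
r=marks("3")
a=cv2.resize(r["side"][270:330,210:290],None,fx=5,fy=5,interpolation=cv2.INTER_CUBIC)
b=cv2.resize(r["top"][170:250,235:315],None,fx=5,fy=5,interpolation=cv2.INTER_CUBIC)
c=np.zeros((400,800,3),np.uint8);c[:300,:400]=a;c[:,400:]=b
cv2.imwrite("pics/c4.png",c)
for z in(.048,.106,.114):print(z,proj("top",(.656,.187,z)),proj("side",(.656,.187,z)))
```

```text
side [ 83  46 394] [219.5 279.8] [0.744  0.1289]
side [ 5 22 53] [171.5 286.4] [0.8407 0.1766]
top [ 6 60 95] [271.5 167.2] [0.7909 0.1831]
top [ 5  5 25] [299. 195.] [0.7081 0.107 ]
4.9 [0.5665 0.1575 0.0554] [3.1412e+00 2.1000e-03 3.0134e+00] [ 1.32416465 -2.76849105  6.27529974] 0.021023517967582343
0.048 [270.7679373 213.6885596] [247.16435839 303.1044835 ]
0.106 [268.7849686  209.64989303] [245.31058809 284.06475015]
0.114 [268.49973433 209.06896297] [245.04577195 281.34487239]
```

View pics/c4.png

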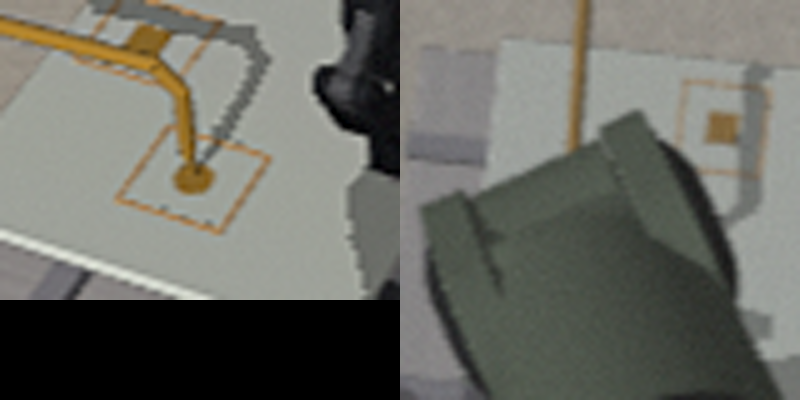

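The side crop shows the needle ending at the round mark, whose centre is at about (248.9,306.0), close to the expected (249.0,305.4). The arm hides the tip from the top camera. I'll refine the tip position at sub-pixel level.

Run:
```python
import cv2,numpy as np
np.set_printoptions(linewidth=200)
f=lambda n:cv2.imread(f"pics/{n}.png").astype(int)
s=(f("side0")+f("side1"))//2; t=f("top0"); s3=f("side3")
d=lambda im:im[:,:,2]-im[:,:,0]
print("side tip rows298-308 cols243-254");print(d(s)[298:309,243:255]);print(s[298:309,243:255,1])
print("top rows 206-217 cols 265-276");print(d(t)[206:218,265:277]);print(t[206:218,265:277,1])
print("side3 rows 300-311 cols 243-255");print(d(s3)[300:312,243:256])
```

```text
side tip rows298-308 cols243-254
[[ -2  33  84 107 106  84   5   2   4   4   2   5]
 [ 34  51  42  82 112  94   7   0   4   2   3   5]
 [ 59  18   2  74 117  75   4   1   2   4   4   6]
 [ 43   5  -6  50 110  70   3   1   2   5   6   5]
 [ 15   1  -2  22  80  55   6   0   3   6   6   6]
 [  2   3   1  13  78  42   4   0   4   6   5   5]
 [  4   3   2   0  57  49   3   2   5   5   5   5]
 [  4   4   4   3   5   5   3   6   4   5   5   5]
 [  5   5   5   5   3   5   5   5   5   5   6   4]
 [  5   5   6   5   5   5   5   6   5   5   5   4]
 [  4   5   5   5   5   6   6   6   4   4   5   5]]
[[163 131  94 104 107  72 133 164 167 131  97 141]
 [143 124 125 121 108  75 137 169 136 102  96 140]
 [123 142 125 103 109  85 140 137 100  95 136 160]
 [117 152 163 144 112  74 141 135  94 137 161 159]
 [143 161 164 144 106  94 105 103 139 162 159 158]
 [159 159 161 129  93 117 114  96 139 162 157 158]
 [160 159 160 161 124 113 107 135 159 158 157 156]
 [158 158 159 161 160 160 158 160 159 158 157 157]
 [160 157 156 159 158 160 160 160 158 157 157 157]
 [159 159 158 161 159 159 159 158 158 159 159 
[... 1161 characters left out ...]
0 151]]
side3 rows 300-311 cols 243-255
[[  4   1   4  78 118  76   4  -1   1   0   2   3   5]
 [  5   3  -6  50 111  67   0  -2   0   3   4   3   4]
 [  4   2  -4  17  73  68  17   7   0   1   3   5   3]
 [  3  -1  19  49  89  90  63  81  56  12  -1   5   4]
 [  2  11  50  96 105  93  63  88  99  59  15   3   4]
 [  1  32  86  98  94  90  93  94 105  68  16   2   5]
 [  0  25  73 101  95  93  95  97 105  47   9   3   5]
 [  1  11  56 102  98  97  97 107  65  13   2   4   6]
 [  4   0  15  58  83  79  60  51  15   0   4   5   3]
 [  5   4   2   2   0   0  -1   1   2   3   4   4   4]
 [  4   5   3   4   1   2   2   4   4   5   6   3   3]
 [ -4   2   4   3   5   4   5   5   5   4   5   4  -2]]
```

Run:
```python
from h import *
s3=cv2.imread("pics/side3.png").astype(float);w=np.clip(s3[:,:,2]-s3[:,:,0]-8,0,90)[303:310,243:254]
v,u=np.mgrid[303:310,243:254];p=((u*w).sum()/w.sum(),(v*w).sum()/w.sum());print("mark side",p)
n=onz("side",(247.6,304.2),.048)[:2];print("err side",n-onz("side",p,.043)[:2])
t3=cv2.imread("pics/top3.png").astype(float);w=np.clip(t3[:,:,2]-t3[:,:,0]-20,0,90)[191:200,294:305]
v,u=np.mgrid[191:200,294:305];q=((u*w).sum()/w.sum(),(v*w).sum()/w.sum())
nt=onz("top",(270.2,213.1),.048)[:2]
for yy in(-7,-7.6):
    y=np.radians(yy);d=np.array([[np.cos(y),-np.sin(y)],[np.sin(y),np.cos(y)]])@[.06,-.07]
    print("sq top",q,"err top",nt-(onz("top",q,.043)[:2]-d))
```

```text
mark side (np.float64(248.26919460984018), np.float64(305.4092760890003))
err side [0.00070874 0.00136172]
sq top (np.float64(299.02732644017726), np.float64(195.08124076809455)) err top [0.00085673 0.00483888]
sq top (np.float64(299.02732644017726), np.float64(195.08124076809455)) err top [4.97956119e-05 4.30879709e-03]
```

Call:
send_rows([
  [-0.3, 1.2, 0, 0, 0, 0, 15],
  [0, 1.2, 0, 0, 0, 0, 15],
  [0, 0, 0, 0, 0, 0, 15],
  [0, 0, 0, 0, 0, 0, 15],
  [0, 0, 0, 0, 0, 0, 15],
])

```text
time: 5.4
position: [0.5669, 0.1602, 0.0554]
orientation: [3.141, 0.002, 3.014]
wrist_force: [-1.0, -1.1, 6.8]
width: 0.0208
```

```bash
cat >> h.py <<'E'
def cen(im,x,y,lo,r=5):
    w=np.clip(im[...,2].astype(float)-im[...,0]-lo,0,90)[y-r:y+r+1,x-r:x+r+1]
    v,u=np.mgrid[y-r:y+r+1,x-r:x+r+1];return np.array([(u*w).sum(),(v*w).sum()])/w.sum()
E
python3 - <<'E'
from h import *
np.set_printoptions(linewidth=200)
r=grab("4");o=env.get_obs();print(o["time"],o["position"].round(4),o["wrist_force"])
s=r["side"].astype(int);print((s[:,:,2]-s[:,:,0])[300:311,242:255]);print(cen(r["top"],298,195,20))
E
```

```text
5.5 [0.5669 0.1601 0.0554] [-0.31470359 -0.91997058  7.83560333]
[[  1   6   0   4  77 117  78   1  -3   0   1   0  18]
 [  4   6   4  -5  51 113  69   4   0   2   3   3   2]
 [  4   3   4  -4  20  76  50   0  -5   2   5   5   4]
 [  4   2  -1  -6  11  82  75  33  18   2   1   4   5]
 [  3   3   9  47  86 104  91  64  82  59  14   2   5]
 [  4  -1  33  97  96  95  93  95 100 105  20   1   5]
 [  3  12  55 102  95  93  93  93 100 100  14  -2   5]
 [  3   9  52 101  97  96  94  96 101  84  15   2   4]
 [  5   0  27  76 103  97 100 105  66  16   1   4   4]
 [  4   3   0  16  44  54  52  54  17  -1   3   5   6]
 [  6   4   3   2   2   1   1   1   2   3   4   6   4]]
[298.0832106  194.96833579]
```

Call:
send_rows([
  [0, 0.5, 0, 0, 0, 0, 15],
  [0, 0, 0, 0, 0, 0, 15],
  [0, 0, 0, 0, 0, 0, 15],
  [0, 0, 0, 0, 0, 0, 15],
  [0, 0, 0, 0, 0, 0, 15],
])

```text
time: 6.0
position: [0.567, 0.1605, 0.0554]
orientation: [3.141, 0.002, 3.014]
wrist_force: [0.1, -2.3, 7.1]
width: 0.0209
```

Call:
send_rows([
  [0, 0, 0, 0, 0, 0, 15],
  [0, 0, 0, 0, 0, 0, 15],
  [0, 0, 0, 0, 0, 0, 15],
  [0, 0, 0, 0, 0, 0, 15],
  [0, 0, 0, 0, 0, 0, 15],
])

```text
time: 6.5
position: [0.5669, 0.1605, 0.0554]
orientation: [3.141, 0.002, 3.014]
wrist_force: [-0.7, -2.4, 6.9]
width: 0.0207
```

Call:
send_rows([
  [0, 0, 0, 0, 0, 0, 15],
  [0, 0, 0, 0, 0, 0, 15],
  [0, 0, 0, 0, 0, 0, 15],
  [0, 0, 0, 0, 0, 0, 15],
  [0, 0, 0, 0, 0, 0, 15],
])

```text
time: 7.0
position: [0.5669, 0.1605, 0.0554]
orientation: [3.141, 0.002, 3.014]
wrist_force: [-0.5, -2.6, 7.8]
width: 0.0207
```

Call:
send_rows([
  [6, 7, 0, 0, 0, 0, 15],
  [16, 19, 0, 0, 0, 0, 15],
  [16, 19, 0, 0, 0, 0, 15],
  [16, 18, 0, 0, 0, 0, 15],
  [6, 7, 0, 0, 0, 0, 15],
])

```text
time: 7.5
position: [0.5153, 0.2398, 0.0554]
orientation: [3.14, 0.002, 3.016]
wrist_force: [2.7, -3.9, 5.9]
width: 0.0205
```

Call:
send_rows([
  [0, 0, 0, 0, 0, 0, 15],
  [0, 0, 0, 0, 0, 0, 15],
  [0, 0, 0, 0, 0, 0, 15],
  [0, 0, 0, 0, 0, 0, 15],
  [0, 0, 0, 0, 0, 0, 15],
])

```text
time: 8.0
position: [0.516, 0.2387, 0.0554]
orientation: [3.14, 0.001, 3.014]
wrist_force: [-2.4, 3.2, 7.2]
width: 0.0205
```

Run:
```python
from h import *
np.set_printoptions(linewidth=200)
r=grab("5");o=env.get_obs();print(o["time"],o["position"].round(4),o["orientation"],o["wrist_force"])
s=r["side"].astype(int);print((s[:,:,2]-s[:,:,0])[299:312,241:256]);marks("6")
```

```text
8.1 [0.5159 0.2387 0.0554] [3.14002482e+00 1.15738388e-03 3.01444820e+00] [-1.94426369  2.93595514  7.93179668]
[[ 54  22   0  -2  23  85 115  90  10  19  40  47  54  66  40]
 [ 29   2   3  -1   6  77 121  75   1  -1   4   1  22  47  71]
 [  8   2   3   3  -5  49 111  69   3  -1   0   3   3   4   5]
 [  2   4   4   3  -5  28  94  48   2  -3   2   3   4   3   2]
 [  3   6   4   3   8  36  95  74  26  -5  -6  -2   2   4   5]
 [  4   5   3  -3  25  80 106  91  62  59  64  35   6   3   4]
 [  4   5  -1  19  65  97  95  95  94  97 100  93  69  16   4]
 [  3   1   9  48  96  96  93  93  93  97  99 101  18   2   5]
 [  4  -2  30  85  98  95  93  93  93  96  99  42   7   2   4]
 [  3  18  61 111 105 100  95  93  94  99  79  14   1   6   5]
 [  4   4   1  14  58  83  93 105  99 100  15  -2   3   6   4]
 [  5   4   3   1   1  -2  14  43  69  44   8   2   4   5   4]
 [  2   4   4   3   3   0   1   1   3   3   4   5   6   4   3]]
side [ 84  48 365] [218.3 281.1] [0.7451 0.1336]
side [ 5 22 52] [171.5 286.4] [0.8406 0.1769]
side [ 8  7 42] [258.3 337.4] [0.603 0.269]
side [11  4 11] [259.  347.6] [0.5929 0.2943]
top [  6  71 107] [271.2 171.5] [0.7784 0.1841]
top [ 6  5 22] [270.7 213.8] [0.6566 0.1876]
8.2 [0.516  0.2387 0.0554] [3.1400e+00 1.2000e-03 3.0145e+00] [-1.80041366  2.32270158  7.23377411] 0.02088917284891825
```

The side view puts the square mark at about (248.2,306.3) against an expected (247.7,305.9). The top view gives (270.7,213.8) against (270.6,213.5). I'll nudge it under 1 mm, release, rise and check.

Call:
send_rows([
  [-0.8, -0.4, 0, 0, 0, 0, 15],
  [0, 0, 0, 0, 0, 0, 15],
  [0, 0, 0, 0, 0, 0, 15],
  [0, 0, 0, 0, 0, 0, 15],
  [0, 0, 0, 0, 0, 0, 15],
])

```text
time: 8.7
position: [0.5168, 0.2381, 0.0553]
orientation: [3.14, 0.001, 3.014]
wrist_force: [-2.6, 2.4, 6.7]
width: 0.0206
```

Call:
send_rows([
  [0, 0, 0, 0, 0, 0, 60],
  [0, 0, 0, 0, 0, 0, 60],
  [0, 0, 0, 0, 0, 0, 60],
  [0, 0, 0, 0, 0, 0, 60],
  [0, 0, 0, 0, 0, 0, 60],
])

```text
time: 9.2
position: [0.5163, 0.2372, 0.0543]
orientation: [-3.141, -0.0, 3.014]
wrist_force: [-0.7, -0.5, 0.1]
width: 0.0599
```

Call:
send_rows([
  [0, 0, -10, 0, 0, 0, 60],
  [0, 0, -25, 0, 0, 0, 60],
  [0, 0, -40, 0, 0, 0, 60],
  [0, 0, -45, 0, 0, 0, 60],
  [0, 0, -45, 0, 0, 0, 60],
])

```text
time: 9.7
position: [0.5159, 0.2371, 0.2218]
orientation: [3.141, 0.0, 3.014]
wrist_force: [0.8, 0.3, 0.8]
width: 0.0602
```

Call:
send_rows([
  [0, 0, -15, 0, 0, 3.64, 75],
  [0, 0, 0, 0, 0, 3.64, 75],
  [0, 0, 0, 0, 0, 3.64, 75],
  [0, 0, 0, 0, 0, 3.64, 75],
  [0, 0, 0, 0, 0, 3.64, 75],
])

```text
time: 10.2
position: [0.5162, 0.2372, 0.2351]
orientation: [3.141, 0.0, 2.694]
wrist_force: [0.0, 0.7, -0.2]
width: 0.0748
```

Run:
```python
from h import *
r=marks("7")
t=r["top"];cv2.imwrite("pics/c5.png",np.hstack([cv2.resize(t[250-30:250+40,390:460],(400,400),interpolation=cv2.INTER_CUBIC),cv2.resize(r["side"][150:220,330:400],(400,400),interpolation=cv2.INTER_CUBIC)]))
```

```text
side [ 83  47 363] [218.3 281. ] [0.7453 0.1332]
side [ 5 22 52] [171.5 286.3] [0.8408 0.1766]
side [ 8  7 42] [258.2 337. ] [0.6036 0.2682]
side [8 3 8] [248.5 343.9] [0.6168 0.2904]
top [  8  76 132] [271.2 178. ] [0.7593 0.1845]
10.3 [0.5162 0.2372 0.235 ] [3.1413e+00 2.0000e-04 2.6951e+00] [-0.04857685 -0.15488735  0.19565242] 0.07496255257512073
```

View pics/c5.png

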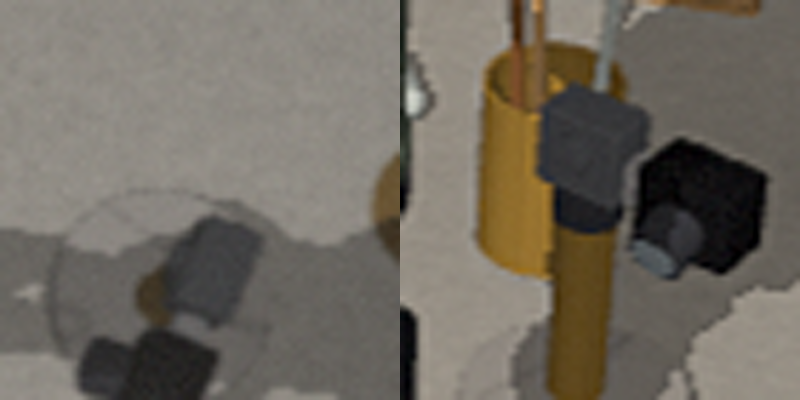

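The top crop shows the block's -y top edge running from (215,325) to (262,238) in crop pixels. The side crop shows the block's top face centred near (598,108). The board is unchanged after release.

```bash
python3 - <<'E'
from h import *
g=lambda p:(390+p[0]/5.714-.5,220+p[1]/5.714-.5)
a,b=[onz("top",g(p),.175)[:2] for p in((215,325),(262,238))]
d=b-a;print("yaw edge",np.degrees(np.arctan2(d[1],d[0])),np.linalg.norm(d));d/=np.linalg.norm(d)
print("centre by edge",(a+b)/2+.014*np.array([-d[1],d[0]]))
t=cv2.imread("pics/top0.png");x0,y0=405,250
m=cv2.inRange(t[y0:290,x0:445],(50,50,50),(118,112,112));k,l,st,ce=cv2.connectedComponentsWithStats(m)
for i in range(1,k):
    if st[i,4]>30:
        c=cv2.findContours((l==i).astype(np.uint8),0,1)[0][0]+[x0,y0];R=cv2.minAreaRect(c);print(st[i],R,onz("top",R[0],.165)[:2])
        P=np.array([onz("top",p,.175)[:2] for p in cv2.boxPoints(R)]);print(P.round(4))
for p in((598,108),):
    q=(330+(p[0]-400)/5.714-.5,150+p[1]/5.714-.5);print("side top",q,onz("side",q,.175)[:2])
for n,q in(("cam",(385+167/5,240+242/5)),):print(onz("top",q,.168))
# foot circle in top0 (z=.02): extents
f=[onz("top",(385+x/5,240+y/5),.02)[:2] for x,y in((487-420,155),(590-420,66))];print(f)
E
python3 - <<'E'
import cv2
t=cv2.imread("pics/top0.png")
cv2.imwrite("pics/c6.png",cv2.resize(t[250:310,395:455],(780,580),interpolation=cv2.INTER_NEAREST))
E
```

```text
yaw edge -30.987199929514883 0.04445965909385195
centre by edge [ 0.48482708 -0.21680348]
[  0   5  40  35 682] ((424.5, 272.0), (34.0, 39.0), 90.0) [ 0.47067388 -0.21308278]
[[ 0.5146 -0.1639]
 [ 0.5118 -0.2631]
 [ 0.4254 -0.2583]
 [ 0.4283 -0.1599]]
side top (364.15173258662935, 168.40094504725235) [ 0.4792183  -0.21741882]
[ 0.42917745 -0.19493455  0.168     ]
[array([ 0.48739025, -0.16606279]), array([ 0.53600465, -0.22638714])]
```

View pics/c6.png

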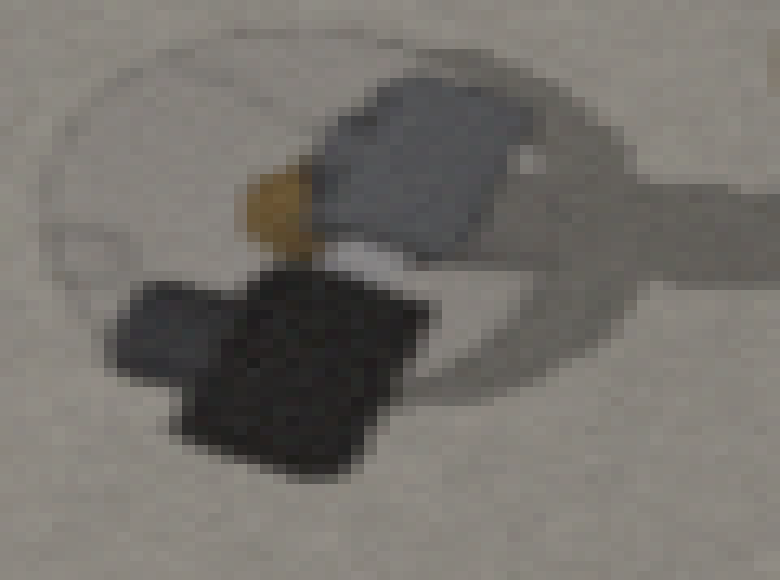

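The enlarged top view shows the block's corners at about (425.4,258.3), (435.8,262.2), (430.4,276.4) and (419.2,272.7). The camera body sits below it.

Run:
```python
from h import *
def e(p,q,z):
    a,b=[onz("top",np.array(x)-.5,z)[:2] for x in(p,q)];d=b-a;return np.degrees(np.arctan2(d[1],d[0])).round(1),(np.linalg.norm(d)*1e3).round(1),((a+b)/2).round(4)
TL,TR,BR,BL=(425.4,258.3),(435.8,262.2),(430.4,276.4),(419.2,272.7)
print("block",e(BR,TR,.175),e(BL,TL,.175),e(TR,TL,.175),e(BR,BL,.175))
a,b,c,d=(414.2,277.7),(428.5,282.1),(421.5,299.1),(409.2,294.5)
print("cam",e(c,b,.168),e(d,a,.168),e(b,a,.168),e(c,d,.168))
for X in((.4815,-.2195,.175),(.4815,-.2195,.135)):print(proj("top",X)+.5)
o=env.get_obs();T=Ro.from_euler("xyz",o["orientation"]).as_matrix()
print(T.T@(np.array([.482,-.2185,.235])-o["position"])*1e3)
```

```text
block (np.float64(-23.6), np.float64(39.0), array([ 0.4774, -0.2322])) (np.float64(-25.9), np.float64(40.3), array([ 0.4879, -0.2054])) (np.float64(67.5), np.float64(28.0), array([ 0.5006, -0.2271])) (np.float64(69.9), np.float64(29.7), array([ 0.4647, -0.2105]))
cam (np.float64(-25.1), np.float64(47.0), array([ 0.4245, -0.2102])) (np.float64(-19.2), np.float64(44.8), array([ 0.4368, -0.177 ])) (np.float64(71.1), np.float64(37.8), array([ 0.4518, -0.2023])) (np.float64(67.7), np.float64(33.0), array([ 0.4095, -0.1849]))
[428.00040468 267.83501873]
[425.22725917 269.28163446]
[-1.65919259e+02 -4.25849808e+02 -1.32879021e-01]
```

Call:
send_rows([
  [-6, -16, 0, 0, 0, 0, 75],
  [-12, -30, 0, 0, 0, 0, 75],
  [-15, -38, 0, 0, 0, 0, 75],
  [-15, -38, 0, 0, 0, 0, 75],
  [-15, -38, 0, 0, 0, 0, 75],
])

```text
time: 10.8
position: [0.5036, 0.0634, 0.2347]
orientation: [3.142, 0.0, 2.698]
wrist_force: [0.9, 0.3, 0.9]
width: 0.075
```

Call:
send_rows([
  [-15, -38, 0, 0, 0, 0, 75],
  [-15, -38, 0, 0, 0, 0, 75],
  [-15, -38, 0, 0, 0, 0, 75],
  [-15, -38, 0, 0, 0, 0, 75],
  [-12, -30, 0, 0, 0, 0, 75],
])

```text
time: 11.3
position: [0.4897, -0.1326, 0.2348]
orientation: [-3.141, 0.0, 2.696]
wrist_force: [1.2, -1.5, -0.5]
width: 0.0753
```

Call:
send_rows([
  [-15, -38, 0, 0, 0, 0, 75],
  [-10, -30, 0, 0, 0, 0, 75],
  [-6, -16, 0, 0, 0, 0, 75],
  [0, 0, 0, 0, 0, -3, 75],
  [0, 0, 0, 0, 0, 0, 75],
])

```text
time: 11.8
position: [0.4818, -0.2197, 0.2345]
orientation: [-3.142, -0.0, 2.75]
wrist_force: [-0.0, 0.2, 0.1]
width: 0.0754
```

Run:
```python
from h import *
r=marks("8")
o=env.get_obs();T=Ro.from_euler("xyz",o["orientation"]).as_matrix()
print(T.T@(np.array([.4815,-.2187,.139])-o["position"])*1e3)
a=cv2.resize(r["side"][90:230,310:450],(560,560),interpolation=cv2.INTER_CUBIC)
b=np.zeros((560,240,3),np.uint8);b[:240]=cv2.resize(r["side"][285:325,228:268],(240,240),interpolation=cv2.INTER_CUBIC);b[260:500]=cv2.resize(r["top"][194:234,250:290],(240,240),interpolation=cv2.INTER_CUBIC)
cv2.imwrite("pics/c7.png",np.hstack([a,b]))
```

```text
side [ 83  47 368] [218.  280.9] [0.7459 0.1332]
side [ 5 23 54] [171.5 286.1] [0.8411 0.1759]
side [ 8  7 43] [258.3 337. ] [0.6034 0.268 ]
side [8 3 8] [248.5 343.9] [0.6168 0.2904]
top [  6  71 106] [271.2 171.6] [0.7779 0.1842]
top [ 5  4 19] [270.9 213.4] [0.6577 0.1871]
top [ 4  4 15] [243.4 231.6] [0.6084 0.2648]
11.9 [ 0.4823 -0.2188  0.2345] [3.1414 0.     2.7482] [ 1.19354849  0.56937509 -0.62750067] 0.07497047589007502
[ 0.76399474 -0.25987919 95.49464185]
```

View pics/c7.png

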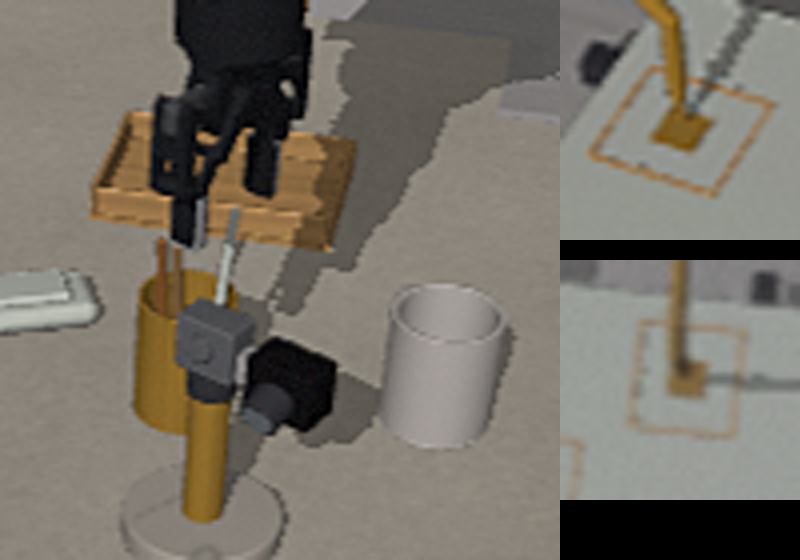

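The needle stands over the square's middle in both views, and the open fingers are above and on either side of the grip block. Descending.

Call:
send_rows([
  [0.5, 0, 10, 0, 0, 0, 75],
  [0, 0, 20, 0, 0, 0, 75],
  [0, 0, 20, 0, 0, 0, 75],
  [0, 0, 15, 0, 0, 0, 75],
  [0, 0, 10, 0, 0, 0, 75],
])

```text
time: 12.4
position: [0.4816, -0.2179, 0.1578]
orientation: [-3.141, -0.002, 2.749]
wrist_force: [0.8, 0.2, 0.4]
width: 0.0751
```

Call:
send_rows([
  [0, 0, 10, 0, 0, 0, 75],
  [0, 0, 8, 0, 0, 0, 75],
  [0, 0, 2, 0, 0, 0, 75],
  [0, 0, 0, 0, 0, 0, 75],
  [0, 0, 0, 0, 0, 0, 75],
])

```text
time: 12.9
position: [0.4824, -0.2186, 0.1397]
orientation: [3.142, 0.001, 2.749]
wrist_force: [0.1, 0.1, 0.9]
width: 0.075
```

Call:
send_rows([
  [0, 0, 0, 0, 0, 0, 42],
  [0, 0, 0, 0, 0, 0, 42],
  [0, 0, 0, 0, 0, 0, 42],
  [0, 0, 0, 0, 0, 0, 42],
  [0, 0, 0, 0, 0, 0, 42],
], newtons=30)

```text
time: 13.4
position: [0.4822, -0.2185, 0.1393]
orientation: [-3.142, 0.0, 2.749]
wrist_force: [-0.6, 0.5, 0.4]
width: 0.042
```

Call:
send_rows([
  [0, 0, 0, 0, 0, 0, 36],
  [0, 0, 0, 0, 0, 0, 36],
  [0, 0, 0, 0, 0, 0, 33],
  [0, 0, 0, 0, 0, 0, 33],
  [0, 0, 0, 0, 0, 0, 33],
])

```text
time: 13.9
position: [0.4823, -0.2183, 0.1393]
orientation: [3.141, 0.0, 2.749]
wrist_force: [0.4, 2.5, 1.6]
width: 0.0328
```

Call:
send_rows([
  [0, 0, 0, 0, 0, 0, 30.5],
  [0, 0, 0, 0, 0, 0, 30.5],
  [0, 0, 0, 0, 0, 0, 30.5],
  [0, 0, 0, 0, 0, 0, 30.5],
  [0, 0, 0, 0, 0, 0, 30.5],
])

```text
time: 14.4
position: [0.4821, -0.2189, 0.1394]
orientation: [-3.141, 0.0, 2.748]
wrist_force: [-1.6, -0.8, 4.9]
width: 0.0305
```

Call:
send_rows([
  [0, 0, 0, 0, 0, 0, 20],
  [0, 0, 0, 0, 0, 0, 20],
  [0, 0, 0, 0, 0, 0, 20],
  [0, 0, 0, 0, 0, 0, 20],
  [0, 0, 0, 0, 0, 0, 20],
], newtons=50)

```text
time: 14.9
position: [0.4819, -0.2196, 0.1396]
orientation: [-3.141, 0.001, 2.747]
wrist_force: [-3.5, -4.0, 10.3]
width: 0.028
```

Call:
send_rows([
  [0, 0, 0, 0, 0, 0, 20],
  [0, 0, 0, 0, 0, 0, 20],
  [0, 0, 0, 0, 0, 0, 20],
  [0, 0, 0, 0, 0, 0, 20],
  [0, 0, 0, 0, 0, 0, 20],
])

```text
time: 15.4
position: [0.4819, -0.2196, 0.1396]
orientation: [-3.141, 0.001, 2.747]
wrist_force: [-3.5, -3.8, 10.2]
width: 0.0279
```

Call:
send_rows([
  [0, -0.7, 0, 0, 0, 0, 20],
  [0, -0.6, 0, 0, 0, 0, 20],
  [0, 0, -2, 0, 0, 0, 20],
  [0, 0, -5, 0, 0, 0, 20],
  [0, 0, -7, 0, 0, 0, 20],
])

```text
time: 15.9
position: [0.4815, -0.2198, 0.1534]
orientation: [-3.141, -0.0, 2.748]
wrist_force: [2.4, -1.1, -3.3]
width: 0.0278
```

Call:
send_rows([
  [0, 0, -7, 0, 0, 0, 20],
  [0, 0, -7, 0, 0, 0, 20],
  [0, 0, -7, 0, 0, 0, 20],
  [0, 0, -7, 0, 0, 0, 20],
  [0, 0, -7, 0, 0, 0, 20],
])

```text
time: 16.4
position: [0.4816, -0.2198, 0.1889]
orientation: [-3.141, -0.0, 2.749]
wrist_force: [1.4, -0.4, -4.7]
width: 0.0277
```

Call:
send_rows([
  [0, 0, -6, 0, 0, 0, 20],
  [0, 0, -6, 0, 0, 0, 20],
  [0, 0, -6, 0, 0, 0, 20],
  [0, 0, -6, 0, 0, 0, 20],
  [0, 0, -6, 0, 0, 0, 20],
])

```text
time: 16.9
position: [0.4815, -0.2197, 0.2186]
orientation: [-3.142, -0.0, 2.749]
wrist_force: [1.7, -1.9, -9.5]
width: 0.028
```

Call:
send_rows([
  [0, 0, -6, 0, 0, 0, 20],
  [0, 0, -6, 0, 0, 0, 20],
  [0, 0, -5, 0, 0, 0, 20],
  [0, 0, -4, 0, 0, 0, 20],
  [0, 0, -3, 0, 0, 0, 20],
])

```text
time: 17.4
position: [0.4816, -0.2197, 0.2426]
orientation: [-3.142, -0.0, 2.749]
wrist_force: [1.0, -1.1, -9.6]
width: 0.0277
```

Call:
send_rows([
  [0, 0, -1, 0, 0, 0, 20],
  [0, 0, -1, 0, 0, 0, 20],
  [0, 0, -0.5, 0, 0, 0, 20],
  [0, 0, 0, 0, 0, 0, 20],
  [0, 0, 0, 0, 0, 0, 20],
])

```text
time: 17.9
position: [0.4816, -0.2197, 0.2448]
orientation: [-3.142, -0.0, 2.749]
wrist_force: [-0.2, -1.4, -7.2]
width: 0.0279
```

Call:
send_rows([
  [0, 0, -0.5, 0, 0, 0, 20],
  [0, 0, -0.5, 0, 0, 0, 20],
  [0, 0, -0.5, 0, 0, 0, 20],
  [0, 0, 0, 0, 0, 0, 20],
  [0, 0, 0, 0, 0, 0, 20],
])

```text
time: 18.4
position: [0.4813, -0.2196, 0.2452]
orientation: [-3.141, -0.002, 2.749]
wrist_force: [4.9, -4.1, -28.9]
width: 0.028
```

Call:
send_rows([
  [0, 0, -0.5, 0, 0, 0, 20],
  [0, 0, -0.5, 0, 0, 0, 20],
  [0, 0, 0, 0, 0, 0, 20],
  [0, 0, 0, 0, 0, 0, 20],
  [0, 0, 0, 0, 0, 0, 20],
])

```text
time: 18.9
position: [0.481, -0.2195, 0.2453]
orientation: [-3.141, -0.003, 2.749]
wrist_force: [7.8, -4.6, -43.3]
width: 0.0276
```

Call:
send_rows([
  [0, 0, 0.6, 0, 0, 0, 20],
  [0, 0, 0.6, 0, 0, 0, 20],
  [0, 0, 0, 0, 0, 0, 20],
  [0, 0, 0, 0, 0, 0, 20],
  [0, 0, 0, 0, 0, 0, 20],
])

```text
time: 19.4
position: [0.4813, -0.2196, 0.2452]
orientation: [-3.141, -0.001, 2.749]
wrist_force: [4.1, -2.9, -29.0]
width: 0.0274
```

Run:
```python
from h import *
r=marks("9")
a=r["side"][60:350,150:440];b=cv2.resize(r["top"][130:330,210:520],(465,300))
c=np.zeros((580,800,3),np.uint8);c[:435,:435]=cv2.resize(a,(435,435));c[:235,440:800]=cv2.resize(b,(360,235))
cv2.imwrite("pics/c8.png",c)
```

```text
side [ 83  47 365] [218.2 281. ] [0.7453 0.1333]
side [ 5 22 53] [171.5 286.5] [0.8405 0.1769]
side [ 8  7 44] [258.2 336.9] [0.6035 0.2679]
side [8 3 8] [248.5 343.9] [0.6168 0.2904]
top [  7  71 108] [271.2 171.5] [0.7782 0.184 ]
top [ 5  4 16] [270.9 213.6] [0.6573 0.187 ]
top [ 4  4 15] [243.4 231.6] [0.6084 0.2648]
19.5 [ 0.4813 -0.2196  0.2452] [-3.1413e+00 -1.4000e-03  2.7486e+00] [  4.40451524  -3.27371623 -29.21832043] 0.02756113306654127
```

View pics/c8.png

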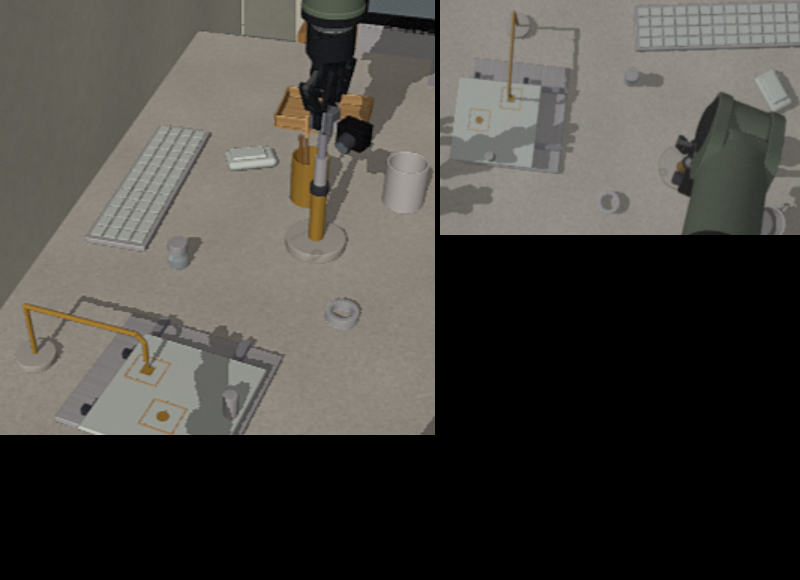

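Both tubes are fully out: the tool rose 105.6 mm and holds about 29 N against the stop. The button is flush at 27.6 mm opening. The needle is on the square mark and everything in the pictures stands where it was, so I'm handing in.

```bash
python3 -c "
from bench import close_job
print(close_job())"
```

```text
the job is handed in; nothing more can be done
None
```

The job is handed in at about 19.5 s, with both shots set up in the order asked; no verdict was reported.

- **Round mark:** I gripped the peg and slid the stage until the needle stood over the round mark, then held still for about 1.5 s. The side view showed it centred to under 1 mm. The top view suggested 1–1.5 mm of remaining offset along y; the arm hid the needle tip from the top camera there, so that figure comes from the square mark's position.
- **Square mark:** I slid the stage on to the square mark, released the peg and left it. The last pictures agree to about 1 mm from the top view, and the board stayed put after release.
- **Camera stick:** The grip is held with the button flush (27.6 mm finger opening on the 28 mm block). The tool rose 105.6 mm, and the pull then climbed sharply at the second stop. It briefly reached about 43 N there, so I eased it to 29 N, where it is still holding. That was wrist force through the finger grip, well under the 120 N wrist limit. The 40 N limit is for the arm or gripper body pressing on something, and I saw no sign of that.
- **Other things on the desk:** The mug, mouse, pencil cup, jar and tape roll looked undisturbed in the last pictures. The coral and vase were outside the last crop I viewed, and the arm only passed them at the start, well above.

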